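# Uncover a vial and hold its base code up to the reader

## Task

One of the three vials in the rack is covered by a dark grey light sleeve: lift the sleeve off and slide it down over the steel parking post until it sits on the post's shoulder, and let go of it. Then take the vial that was under it out of the rack and hold it in the air with its base facing the code reader's window squarely, centred on the window's line of sight and about 8 cm out from the window, cap upwards. Finish while still holding it there, motionless; do not touch the reader, and leave the other two vials, the pump bottle and the basket as they are.

Things in the scene. Friction and masses are not known exactly. Their poses are not given: they have to be found in the camera images.
- vial: The vial to present, the one that starts under the sleeve: glass vial, 30 mm diameter, 77 mm tall, about 60 g: straight body up to 56 mm (paper label from 16 to 44 mm), then neck and 20 mm aluminium cap. Upright in a pocket, base 8 mm above the table. Origin: centre of the base; z: along its axis to the cap. In any of the three pockets.
- vial_b: A second vial, identical but uncovered, to be left in its pocket: glass vial, 30 mm diameter, 77 mm tall, about 60 g: straight body up to 56 mm (paper label from 16 to 44 mm), then neck and 20 mm aluminium cap. Upright in a pocket, base 8 mm above the table. Origin: centre of the base; z: along its axis to the cap.
- vial_c: A third vial, identical but uncovered, to be left in its pocket: glass vial, 30 mm diameter, 77 mm tall, about 60 g: straight body up to 56 mm (paper label from 16 to 44 mm), then neck and 20 mm aluminium cap. Upright in a pocket, base 8 mm above the table. Origin: centre of the base; z: along its axis to the cap.
- sleeve: Dark grey rigid plastic tube open at both ends, 46 mm outside, 40 mm inside diameter, 70 mm tall, about 45 g. Starts on the rack's top face around the vial, rims 22 and 92 mm above the table; the cap is 7 mm below the upper rim, so lift it over 65 mm to clear. Origin: centre of its lower rim; z: up its axis.
- rack: Fixed white plastic block, 70 mm (x) by 210 mm (y), 22 mm high, with three round blind pockets in a row at y = -70, 0, +70 mm, each 34 mm wide and 14 mm deep. Origin: centre of its underside, on the table; z up. Its yaw varies.
- post: Fixed steel parking post: round foot 84 mm in diameter, 10 mm thick; shoulder 54 mm in diameter up to 25 mm; pin 32 mm in diameter up to 53 mm, tapering to 16 mm at its tip 65 mm above the table. Origin: centre of its underside; z up.
- post_seat (a point): Centre of the post's shoulder, 25 mm above the table on the post's axis: the sleeve's origin lies here when it is fully down. z up.
- reader_head: Head of the fixed code reader: white box 62 by 62 by 70 mm with a round black window 42 mm wide. Origin: centre of the window, 105 mm above the table; z: line of sight, out of the window to the robot's side, 50 degrees above level; y level. Shown rightly, the vial's z lies along this z, its base 80 mm out.
- reader: Foot (100 by 85 mm) and column of the code reader, carrying the head. Origin on the table, x points away from the window's side; the window's centre is at x = -10 mm, z = 105 mm. Not to be touched.
- pump_bottle: White hand-cleaner bottle with a pump, 66 mm in diameter, 173 mm tall, standing beyond the work. Origin at the centre of its base. To be left alone.
- basket: Blue slatted plastic basket, 100 by 160 mm, 55 mm high, at the far side of the table. Origin at the centre of its underside. To be left alone.
Not all that is in view belongs to the job. What is shaped like the sleeve but orange is not meant.

How it is judged:
On the way, in this order (a step that is already met when the one before it is completed fails the run):
1. the sleeve sits fully down on the post's shoulder, let go, with the vial still in the rack (horizontal distance between sleeve and post_seat below 0.01 m and z of sleeve in the frame of post_seat below 0.006 m and angle between sleeve's own z axis and vertical below 0.1 rad and contact force between the fingers and sleeve below 0.1 N and distance of vial from where it was at the start of the episode below 0.015 m), for 0.2 s.
2. the vial is taken up out of the rack in the fingers (height (world z) of vial above 0.06 m and contact force between the fingers and vial above 0.3 N), for 0.1 s.
At the end, for the whole second after the job is handed in: Vial gripped in the air, still, touching nothing else: base 58-102 mm from the window, within 15 mm of the line of sight each way, axis within 0.22 rad of it, cap up. Sleeve let go on the post within 10 mm of its axis, 6 mm of the shoulder. Other vials in their pockets (moved under 12 mm) (z of vial in the frame of reader_head between 0.058 and 0.102 m and x of vial in the frame of reader_head between -0.015 and 0.015 m and y of vial in the frame of reader_head between -0.015 and 0.015 m and angle between the z axis of vial and the z axis of reader_head, either way round below 0.22 rad and angle between vial's own z axis and vertical below 1.2 rad and contact force between the fingers and vial above 0.3 N and contact force between reader and anything else below 0.2 N and contact force between vial and rack below 0.1 N and contact force between vial and post below 0.1 N and contact force between each of vial, the fingers and sleeve below 0.1 N and height (world z) of vial above 0.1 m and linear speed of vial below 0.03 m/s and angular speed of vial below 0.3 rad/s and horizontal distance between sleeve and post_seat below 0.01 m and z of sleeve in the frame of post_seat below 0.006 m and angle between sleeve's own z axis and vertical below 0.1 rad and distance of each of vial_b, vial_c from where it was at the start of the episode below 0.012 m and angle between each of vial_b, vial_c's own z axis and vertical below 0.25 rad); the arm keeps its last pose, push and grip.
It fails at once if the reader is bumped (over 2 N) (contact force between reader and anything else above 2 N).
It fails at once if one of the other two vials is pulled out or knocked over (distance of any of vial_b, vial_c from where it was at the start of the episode above 0.02 m).
It fails at once if the pump bottle or the basket is shifted by more than 30 mm (distance of any of pump_bottle, basket from where it was at the start of the episode above 0.03 m).
It also fails if it takes over 61 s, if anything falls off the work surface, if the arm or the gripper's body presses on something with over 40 N, if the wrist force passes 120 N, or if a joint passes its speed limit or range.

## Robot

A 6-joint arm with a two-finger parallel gripper is mounted at the origin on the work surface. World frame = base frame: x ahead of the robot, y to its left, z up, the work surface at z = 0. Lengths are in m, angles in rad, forces in N, time in s.
With the tool pointing down it reaches from about 0.35 to 0.975 m from the base axis. Payload 4.9 kg.
Tool frame: the origin (TCP) lies midway between the tips of the shut fingers; the grasp point (between the pads) lies 19 mm behind it; z points along the fingers, y is the direction in which the jaws open and shut (so a half turn about z gives the same grasp; the last joint's range is limited). The gripper opens to 85 mm and grips with 20 to 120 N. Pads are 22 mm wide; open, the fingers measure 114 mm over their backs; the gripper's body (76 mm by 85 mm) begins 54 mm behind the grasp point. The pads swing forward as they close: fully open they stand 13 mm farther back than shut.
Start: joints at [-1.356, 0.053, 1.613, -0, 1.476, -0.119], TCP at [0.205, -0.59, 0.231] pointing down, gripper open.
Joint ranges: [-3.01, 3.01], [-1.01, 2.22], [0.06, 2.58], [-1.02, 4.17], [0.09, 2.62], [-3.14, 3.14]. Speed limits (rad/s): [2.57, 2.57, 3.14, 3.14, 3.14, 3.14].

## Interface

Orientations are given as a unit quaternion [w, x, y, z].
In Python, from plant import state, grab_frame, camera_params, job_done, boxes_of gives the robot as it stands.
- The arm moves only by the tool step_arm, never from a script. Its argument "steps" is a list of rows, each a list of 4 numbers: the shift along the tool's x, y, z in mm, then the turn about the tool's z in degrees. A call has 1 to 8 rows; each row shifts and turns the pose as measured when the row begins, along the tool's axes as they then stand; what a row does not reach is not made up. A row lasts 1/10 s, in which the tool goes at most 50 mm and 8.59 degrees, less where a joint would pass 70% of its speed; a pose out of reach is approached as far as the arm can. A call is refused whole if a number of a shift passes 50 or a number of a turn 8.59, either way. A call with a gripper value outside its range is refused whole. "claw" is the opening in per cent of the stroke, from 0 (shut) to 100 (fully open), set as the call begins (left out, the last holds). The fingers move at their own pace and stop on an object; the grip force is fixed at half the most. Time passes only in rows, so rows that do not move let the fingers close. It gives the time, the measured TCP pose, the force and the opening at its end, in the units of the state.
- state(): the state, without advancing time (a new reading comes with each control period).
- grab_frame(name): name is "side" or "top"; returns (picture, depth): 420x560x3 uint8, red, green, blue; 420x560 float32, m along the optical axis (not along the pixel's ray), 0 where there is no reading.
- camera_params(name): a dict with "mtx" (3x3 intrinsics, pixels), "extrinsics" (4x4, takes a point from camera to world coordinates). Camera axes: x right, y down, z forward; pixel columns grow to the right and rows downward; lengths in m; the calibration is good to about 2 mm. A picture is of the moment at which its call begins. camera_params takes no time and is no camera call.
- job_done(): hands the job in, once; it reports no verdict.
Trained networks look in the newest picture that a camera, given by its name, has taken for a name from the list of things; names that differ only in an ending like _2 or _b are one class to them, and where a whole thing is asked for, a point or a joint stands for the part that bears it (a point fixed in the world has none). Each returns a list of dicts, best first, with "p" (0 to 1); they miss things now and then, are a little off and sometimes report something else, mostly with a low value. They report only what shows in the picture. A call takes as long as a camera call. They do not tell look-alikes from the thing itself.
- boxes_of(camera, label): "box" ([left, top, width, height] in pixels, round what is visible of it).
The state is a dict: "time": time; "joint_pos": joint angles; "joint_vel": joint speeds; "joint_efforts": joint torques, N m; "tool_pos": TCP position; "tool_rot": TCP orientation; "contact_force": force on the tool from outside, world axes, zero at the start; "ft_torque": the same for the moment, N m; "gripper_width": opening from 0.0 (shut) to 1.0 (fully open).
Only numpy, scipy, OpenCV 4.12 (cv2) and the standard library are available. Lean on these libraries where they do the work, as an engineer would, in place of code of your own. Each camera call takes 0.05 s, during which the arm holds its last target. There are 200 camera calls.

## Working session

There is one attempt and no reset: what is moved stays moved. The work goes in short steps, Python scripts to look and compute and a tool call to move; the robot and the scene stay as the last step left them, time stands still between calls to the robot, and variables do not carry over. Pictures are saved under pics/ and viewed, about 8 in all and at most 12, crops included, and the job is handed in when it is done.

Besides the shell and the picture viewer there is one more tool, called after ">>>" as name(argument=value, ...), one argument or row to a line, values as JSON. step_arm: Moves the arm, as the interface text tells. Its arguments: {"type":"object","properties":{"steps":{"type":"array"},"claw":{"type":"number"}},"required":["steps"]}

```bash
mkdir -p pics; ls; python3 - <<'E'
from plant import *
import cv2,numpy as np
print(state())
for c in("side","top"):
    im,d=grab_frame(c); cv2.imwrite(f"pics/{c}0.png",im[:,:,::-1]); np.savez(f"{c}0.npz",im=im,d=d)
    p=camera_params(c); print(c,np.round(p["mtx"],1).tolist(),np.round(p["extrinsics"],3).tolist())
    for l in("sleeve","vial","rack","post","reader_head","reader","pump_bottle","basket"):
        print(l,[(np.round(b["box"]).tolist(),round(b["p"],2)) for b in boxes_of(c,l)][:4])
E
```

```text
pics
{'time': 0.0, 'joint_pos': array([-1.35600211e+00,  5.33273624e-02,  1.61427601e+00,  5.08550093e-06,
        1.47598606e+00, -1.19006198e-01]), 'joint_vel': array([-0.00086799,  0.00118318, -0.00197967, -0.00060084, -0.00097724,
        0.0008441 ]), 'joint_efforts': array([-5.55488041e-04, -3.93683732e+01, -3.70177674e+01, -1.65311676e-04,
        6.93955051e-03,  9.85788347e-06]), 'tool_pos': array([ 0.20463943, -0.58990193,  0.23009204]), 'tool_rot': array([-9.97366059e-04,  9.86104010e-01,  1.66126112e-01, -4.52704236e-05]), 'contact_force': array([-0.44434165,  0.92257248, -0.03748866]), 'ft_torque': array([ 0.00791703,  0.02767752, -0.02811493]), 'gripper_width': 0.9997662837745075}
side [[541.8, 0.0, 284.3], [0.0, 541.8, 206.7], [0.0, 0.0, 1.0]] [[-0.822, -0.352, 0.448, 0.01], [-0.57, 0.532, -0.626, 0.826], [-0.018, -0.77, -0.638, 0.945], [0.0, 0.0, 0.0, 1.0]]
sleeve [([230.0, 266.0, 21.0, 41.0], 0.92), ([262.0, 314.0, 21.0, 35.0], 0.88)]
vial [([248.0, 257.0, 11.0, 26.0], 0.85), ([217.0, 303.0, 18.0, 28.0], 0.74), ([236.0, 277.0, 5.0, 6.0], 0.49)]
rack [([222.0, 149.0, 
[... 225 characters left out ...]
64.0], 0.7)]
basket [([147.0, 213.0, 78.0, 70.0], 0.95)]
top [[425.1, 0.0, 280.6], [0.0, 425.1, 203.5], [0.0, 0.0, 1.0]] [[-0.002, -0.981, 0.194, 0.447], [-1.0, -0.002, -0.022, 0.013], [0.022, -0.194, -0.981, 0.957], [0.0, 0.0, 0.0, 1.0]]
sleeve [([129.0, 281.0, 30.0, 25.0], 0.72)]
vial [([124.0, 235.0, 24.0, 20.0], 0.71), ([155.0, 228.0, 18.0, 13.0], 0.64), ([186.0, 220.0, 21.0, 17.0], 0.57)]
rack [([119.0, 212.0, 99.0, 52.0], 0.64)]
post [([254.0, 253.0, 41.0, 41.0], 0.8)]
reader_head [([368.0, 192.0, 39.0, 44.0], 0.96), ([253.0, 252.0, 41.0, 41.0], 0.21)]
reader [([355.0, 189.0, 53.0, 53.0], 0.66)]
pump_bottle [([279.0, 110.0, 33.0, 47.0], 0.7)]
basket [([153.0, 116.0, 79.0, 56.0], 0.97)]
```

View pics/side0.png

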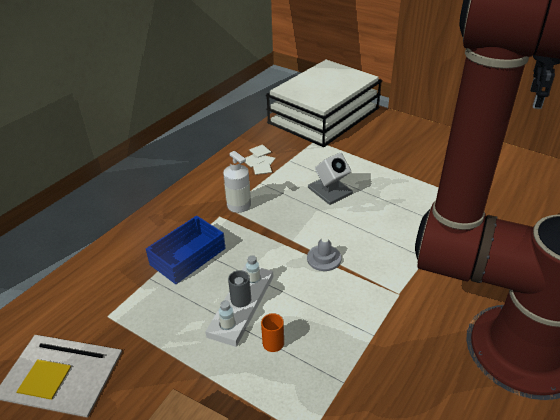

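View pics/top0.png

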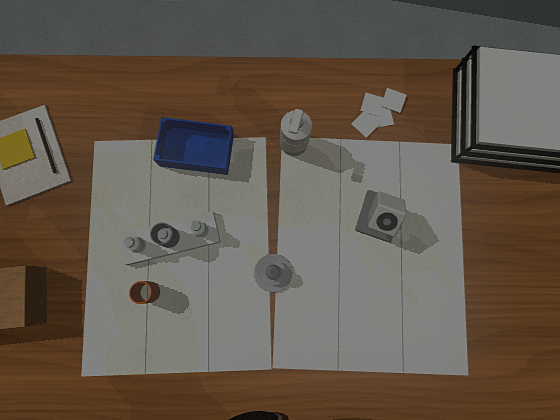

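Both pictures agree. The dark sleeve is on the middle pocket (top px 164,236; side 240,287) with vials either side. The post is at top (273,272), the reader window at top (387,222), and the orange decoy at (145,292). Next I get positions from depth.

```bash
cat > h.py <<'E'
from plant import *
import cv2,numpy as np
def cloud(c,im,d):
    p=camera_params(c);K=p["mtx"];T=np.array(p["extrinsics"])
    v,u=np.mgrid[:420,:560]
    P=np.stack([(u-K[0,2])*d/K[0,0],(v-K[1,2])*d/K[1,1],d],-1)@T[:3,:3].T+T[:3,3]
    P[d==0]=np.nan
    return P
def pix(c,X):
    p=camera_params(c);T=np.linalg.inv(p["extrinsics"]);q=p["mtx"]@(T[:3,:3]@np.array(X)+T[:3,3]);return q[:2]/q[2]
E
python3 - <<'E'
from h import *
np.set_printoptions(precision=4,suppress=True)
C={}
for c in("top","side"):
    f=np.load(f"{c}0.npz");C[c]=(cloud(c,f["im"],f["d"]),f["im"])
P,I=C["top"]
def reg(c,x0,y0,x1,y1): 
    return C[c][0][y0:y1,x0:x1].reshape(-1,3),C[c][1][y0:y1,x0:x1].reshape(-1,3).astype(int)
def show(n,q,f=None): print(n,len(q),np.nanmean(q,0),"min",np.nanmin(q,0),"max",np.nanmax(q,0))
for c,r in(("top",(115,205,225,270)),("side",(205,250,280,345))):
    q,_=reg(c,*r); m=(q[:,2]>.015)&(q[:,2]<.029)
    show(c+" racktop",q[m]); rr=cv2.minAreaRect(q[m][:,:2].astype(np.float32)*1000);print(rr)
for c,r in(("top",(148,220,182,255)),("side",(227,264,253,308))):
    q,col=reg(c,*r); m=(q[:,2]>.084)&(q[:,2]<.1)&(col.max(1)<110); show(c+" sleeve rim",q[m]); print(cv2.minEnclosingCircle(q[m][:,:2].astype(np.float32)*1000))
for c,r in(("top",(120,232,148,256)),("top",(188,216,212,240)),("side",(215,298,238,332)),("side",(244,252,262,285))):
    q,_=reg(c,*r); m=(q[:,2]>.078)&(q[:,2]<.095); show(c+" cap",q[m])
for c,r in(("top",(250,248,298,298)),("side",(302,232,346,276))):
    q,_=reg(c,*r)
    for a,b in((.007,.013),(.021,.029),(.059,.07)):
        m=(q[:,2]>a)&(q[:,2]<b); show(f"{c} post {a}",q[m]); print(cv2.minEnclosingCircle(q[m][:,:2].astype(np.float32)*1000))
for c,r in(("top",(350,185,412,245)),("side",(308,150,356,204))):
    q,col=reg(c,*r); m=q[:,2]>.05; show(c+" head",q[m])
    # dark window
    m=(q[:,2]>.07)&(col.max(1)<60);show(c+" dark",q[m])
    Q=q[q[:,2]>.06]; rng=np.random.default_rng(0)
    for k in range(3):
        best=None
        for _ in range(500):
            a=Q[rng.choice(len(Q),3,False)];n=np.cross(a[1]-a[0],a[2]-a[0]);n/=np.linalg.norm(n)+1e-12
            s=abs((Q-a[0])@n)<.003
            if best is None or s.sum()>best.sum():best=s
        S=Q[best];m0=S.mean(0);n=np.linalg.svd(S-m0)[2][2];n*=np.sign(n[2]);print("plane",len(S),m0,n,"elev",np.degrees(np.arcsin(n[2])),"az",np.degrees(np.arctan2(n[1],n[0])));Q=Q[~best]
        if len(Q)<30:break
for n,r in(("pump",(275,105,315,160)),("orange",(128,280,160,306)),("basket",(150,112,236,176))):
    q,_=reg("top",*r);m=q[:,2]>.03;show(n,q[m])
for c in C: print(c,"table z",np.nanmedian(C[c][0][300:340,200:260,2]) if c=="top" else np.nanmedian(C[c][0][320:340,320:350,2]))
E
```

```text
top racktop 2098 [0.5539 0.2327 0.0218] min [0.498  0.1278 0.0151] max [0.6152 0.347  0.029 ]
((556.5740966796875, 238.1712188720703), (71.1875991821289, 211.11741638183594), 14.053709983825684)
side racktop 1509 [0.5399 0.2572 0.0224] min [0.4156 0.1278 0.0151] max [0.7153 0.3475 0.029 ]
((568.5619506835938, 224.028564453125), (156.57516479492188, 300.3943176269531), 41.35451889038086)
top sleeve rim 157 [0.556  0.2368 0.0898] min [0.5341 0.2144 0.0841] max [0.5789 0.2603 0.0961]
((556.8515014648438, 237.52294921875), 23.219593048095703)
side sleeve rim 165 [0.5537 0.2402 0.0895] min [0.5286 0.2149 0.0841] max [0.5788 0.3092 0.0958]
((544.9642333984375, 262.066650390625), 49.795841217041016)
top cap 81 [0.5392 0.3045 0.0843] min [0.5308 0.2959 0.0792] max [0.5476 0.3148 0.0899]
top cap 76 [0.5734 0.1691 0.0846] min [0.5638 0.16   0.0795] max [0.5827 0.1787 0.0889]
side cap 80 [0.5371 0.3063 0.0845] min [0.5268 0.2959 0.0782] max [0.5472 0.3156 0.0892]
side cap 110 [0.5584 0.1958 0.0863] min [0.5328 0.1593 0.0782] max [0.5834 0.2448 0.0948]
top post 0.007 608 [0.4791 0.0096 0.0098] m
[... 1596 characters left out ...]
0715] max [ 0.5954 -0.2019  0.1188]
plane 320 [ 0.5809 -0.2203  0.1058] [-0.613   0.2237  0.7577] elev 49.264655765165465 az 159.95578209136258
plane 221 [ 0.6096 -0.2006  0.0849] [-0.3249 -0.9457  0.0049] elev 0.2828459580158807 az -108.95947168919463
plane 65 [ 0.5756 -0.2194  0.1067] [-0.6229  0.2249  0.7493] elev 48.53091314131649 az 160.14802105601453
pump 1113 [ 0.7681 -0.0363  0.1152] min [ 0.7435 -0.0708  0.0303] max [ 0.813  -0.0054  0.1762]
orange 331 [0.4391 0.2791 0.0557] min [0.4164 0.256  0.03  ] max [0.4615 0.3019 0.0734]
basket 1090 [0.7652 0.1922 0.0477] min [0.7038 0.1023 0.03  ] max [0.8234 0.2731 0.0614]
top table z 0.0005772897554517931
side table z 0.0016657066661530107
```

Measured positions:

| Item | Position or direction |
|---|---|
| Sleeve | (0.5565, 0.237) |
| Rack long axis | azimuth 104° |
| Post | (0.480, 0.0098) |
| Window | (0.580, -0.2215, 0.1055) |
| Window normal | azimuth 160.3°, elevation 50° |

The tool can't tilt, so I'll tilt the vial 40° in the jaws later by pushing its base against the rack's far edge.

```bash
cat > plan.py <<'E'
import sys,numpy as np
from plant import state
from scipy.spatial.transform import Rotation as R
# usage: plan.py x y z jaw_az_deg rows  -> rows for step_arm
x,y,z,az,n=map(float,sys.argv[1:]);n=int(n)
s=state();q=s["tool_rot"];M=R.from_quat([*q[1:],q[0]]);p=np.array(s["tool_pos"]);yv=M.as_matrix()[:,1]
a0=np.degrees(np.arctan2(yv[1],yv[0]));da=(az-a0+180)%360-180
d=np.array([x,y,z])-p
print("t",round(s["time"],2),"p",p.round(4),"az",round(a0,2),"tool z",M.as_matrix()[:,2].round(3),"w",round(s["gripper_width"],3),"F",s["contact_force"].round(1),"j",np.round(s["joint_pos"],2))
rows=[]
for i in range(n):
    rows.append([*(np.round(M.inv().apply(d/n*1000),0)).astype(int).tolist(),round(-da/n,1)]); M=M*R.from_euler("z",-da/n,degrees=True)
print(rows)
E
python3 plan.py .5565 .237 .2 14 24
```

```text
t 0.9 p [ 0.2048 -0.5905  0.2314] az -70.88 tool z [ 0. -0. -1.] w 1.003 F [-0.2 -0.2  0.1] j [-1.36  0.05  1.61  0.    1.48 -0.12]
[[25, -28, 1, np.float64(-3.5)], [27, -26, 1, np.float64(-3.5)], [28, -24, 1, np.float64(-3.5)], [30, -23, 1, np.float64(-3.5)], [31, -21, 1, np.float64(-3.5)], [32, -19, 1, np.float64(-3.5)], [33, -17, 1, np.float64(-3.5)], [34, -15, 1, np.float64(-3.5)], [35, -13, 1, np.float64(-3.5)], [36, -10, 1, np.float64(-3.5)], [37, -8, 1, np.float64(-3.5)], [37, -6, 1, np.float64(-3.5)], [37, -4, 1, np.float64(-3.5)], [37, -1, 1, np.float64(-3.5)], [37, 1, 1, np.float64(-3.5)], [37, 3, 1, np.float64(-3.5)], [37, 6, 1, np.float64(-3.5)], [37, 8, 1, np.float64(-3.5)], [36, 10, 1, np.float64(-3.5)], [35, 12, 1, np.float64(-3.5)], [35, 15, 1, np.float64(-3.5)], [34, 17, 1, np.float64(-3.5)], [32, 19, 1, np.float64(-3.5)], [31, 21, 1, np.float64(-3.5)]]
```

>>> step_arm(
  steps=[
    [25, -28, 0, -3.5],
    [27, -26, 0, -3.5],
    [28, -24, 0, -3.5],
    [30, -23, 0, -3.5],
    [31, -21, 0, -3.5],
    [32, -19, 0, -3.5],
    [33, -17, 0, -3.5],
    [34, -15, 0, -3.5],
  ],
  claw=100,
)

```text
time: 1.7
tool_pos: [0.3206, -0.3087, 0.2309]
tool_rot: [0.001, 0.914, 0.405, 0.0]
contact_force: [0.5, 0.9, -0.5]
gripper_width: 0.999
```

>>> step_arm(
  steps=[
    [35, -13, 0, -3.5],
    [36, -10, 0, -3.5],
    [37, -8, 0, -3.5],
    [37, -6, 0, -3.5],
    [37, -4, 0, -3.5],
    [37, -1, 0, -3.5],
    [37, 1, 0, -3.5],
    [37, 3, 0, -3.5],
  ],
)

```text
time: 2.5
tool_pos: [0.436, -0.0204, 0.2329]
tool_rot: [0.005, 0.783, 0.622, 0.002]
contact_force: [0.3, 0.2, 0.3]
gripper_width: 1.002
```

```bash
sed -i 's/round(-da\/n,1)/float(round(-da\/n,1))/' plan.py; python3 plan.py .5565 .237 .16 14 8
```

```text
t 2.5 p [ 0.436  -0.0204  0.2329] az -13.13 tool z [ 0.009 -0.006 -1.   ] w 1.002 F [0.3 0.2 0.3] j [-0.22 -0.43  2.03 -0.    1.53  0.01]
[[35, 7, 9, -3.4], [34, 9, 9, -3.4], [34, 11, 9, -3.4], [33, 13, 9, -3.4], [32, 15, 9, -3.4], [31, 17, 9, -3.4], [30, 19, 9, -3.4], [29, 21, 9, -3.4]]
```

>>> step_arm(
  steps=[
    [35, 7, 6, -3.4],
    [34, 9, 6, -3.4],
    [34, 11, 6, -3.4],
    [33, 13, 6, -3.4],
    [32, 15, 6, -3.4],
    [31, 17, 6, -3.4],
    [30, 19, 6, -3.4],
    [29, 21, 6, -3.4],
  ],
)

```text
time: 3.3
tool_pos: [0.557, 0.2518, 0.1864]
tool_rot: [0.009, 0.606, 0.796, 0.003]
contact_force: [-0.1, -0.8, 0.3]
gripper_width: 0.999
```

```bash
python3 plan.py .5565 .237 .135 14 4; python3 - <<'E'
from h import *
im,d=grab_frame("side");cv2.imwrite("pics/s1.png",cv2.resize(im[180:380,150:400,::-1],None,fx=3,fy=3))
E
```

```text
t 3.3 p [0.557  0.2518 0.1864] az 15.43 tool z [ 0.018 -0.007 -1.   ] w 0.999 F [-0.1 -0.8  0.3] j [ 0.31  0.04  1.7  -0.01  1.38  0.04]
[[-3, -1, 13, 0.4], [-3, -1, 13, 0.4], [-3, -1, 13, 0.4], [-3, -1, 13, 0.4]]
```

View pics/s1.png

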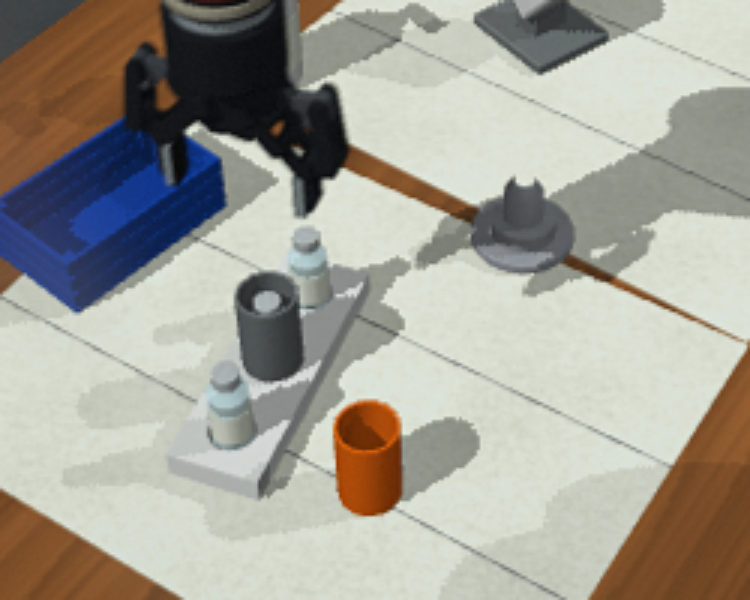

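The jaws sit across the rack above the sleeve (crop px 270,320), clear of the neighbouring vials. Now I correct and descend.

>>> step_arm(
  steps=[
    [-3, -1, 13, 0.4],
    [-3, -1, 13, 0.4],
    [-3, -1, 13, 0.4],
    [-3, -1, 13, 0.4],
    [0, 0, 0, 0],
  ],
)

```text
time: 3.85
tool_pos: [0.5563, 0.2406, 0.1265]
tool_rot: [0.007, 0.616, 0.787, 0.002]
contact_force: [-0.0, 0.2, -0.3]
gripper_width: 1.005
```

```bash
python3 plan.py .5565 .237 .053 14 6
```

```text
t 3.85 p [0.5563 0.2406 0.1265] az 13.89 tool z [ 0.014 -0.005 -1.   ] w 1.005 F [-0.   0.2 -0.3] j [ 0.29  0.09  1.76 -0.01  1.29  0.05]
[[0, 0, 12, -0.0], [0, 0, 12, -0.0], [0, 0, 12, -0.0], [0, 0, 12, -0.0], [0, 0, 12, -0.0], [0, 0, 12, -0.0]]
```

>>> step_arm(
  steps=[
    [-1, 0, 12, 0],
    [-1, 0, 12, 0],
    [-1, 0, 12, 0],
    [0, 0, 12, 0],
    [0, 0, 12, 0],
    [0, 0, 12, 0],
    [0, 0, 0, 0],
  ],
)

```text
time: 4.55
tool_pos: [0.558, 0.2357, 0.0483]
tool_rot: [0.007, 0.617, 0.787, 0.002]
contact_force: [0.2, -0.5, -0.3]
gripper_width: 1.003
```

```bash
python3 plan.py .5565 .237 .053 14 1
```

```text
t 4.55 p [0.558  0.2357 0.0483] az 13.76 tool z [ 0.014 -0.005 -1.   ] w 1.003 F [ 0.2 -0.5 -0.3] j [ 0.28  0.18  1.8  -0.01  1.15  0.04]
[[2, -1, -5, -0.2]]
```

Good enough. I raise it slightly, close, then lift.

>>> step_arm(
  steps=[
    [1, -1, -3, 0],
    [0, 0, 0, 0],
    [0, 0, 0, 0],
    [0, 0, 0, 0],
    [0, 0, 0, 0],
    [0, 0, 0, 0],
    [0, 0, 0, 0],
  ],
  claw=0,
)

```text
time: 5.25
tool_pos: [0.5584, 0.2373, 0.0541]
tool_rot: [0.008, 0.617, 0.787, 0.004]
contact_force: [-0.2, 0.9, -0.1]
gripper_width: 0.525
```

>>> step_arm(
  steps=[
    [0, 0, -10, 0],
    [0, 0, -15, 0],
    [0, 0, -15, 0],
    [0, 0, -15, 0],
    [0, 0, -15, 0],
    [0, 0, -15, 0],
    [0, 0, -10, 0],
    [0, 0, 0, 0],
  ],
)

```text
time: 6.05
tool_pos: [0.5579, 0.2381, 0.1611]
tool_rot: [0.01, 0.617, 0.787, 0.006]
contact_force: [0.5, -0.1, 0.5]
gripper_width: 0.526
```

```bash
python3 plan.py .48 .0098 .15 14 8; python3 - <<'E'
from h import *
im,d=grab_frame("side");cv2.imwrite("pics/s2.png",cv2.resize(im[180:380,150:400,::-1],None,fx=3,fy=3))
E
```

```text
t 6.05 p [0.5579 0.2381 0.1611] az 13.79 tool z [ 0.023 -0.002 -1.   ] w 0.526 F [ 0.5 -0.1  0.5] j [ 0.28  0.05  1.74 -0.01  1.33  0.05]
[[-25, -16, 1, -0.0], [-25, -16, 1, -0.0], [-25, -16, 1, -0.0], [-25, -16, 1, -0.0], [-25, -16, 1, -0.0], [-25, -16, 1, -0.0], [-25, -16, 1, -0.0], [-25, -16, 1, -0.0]]
```

View pics/s2.png

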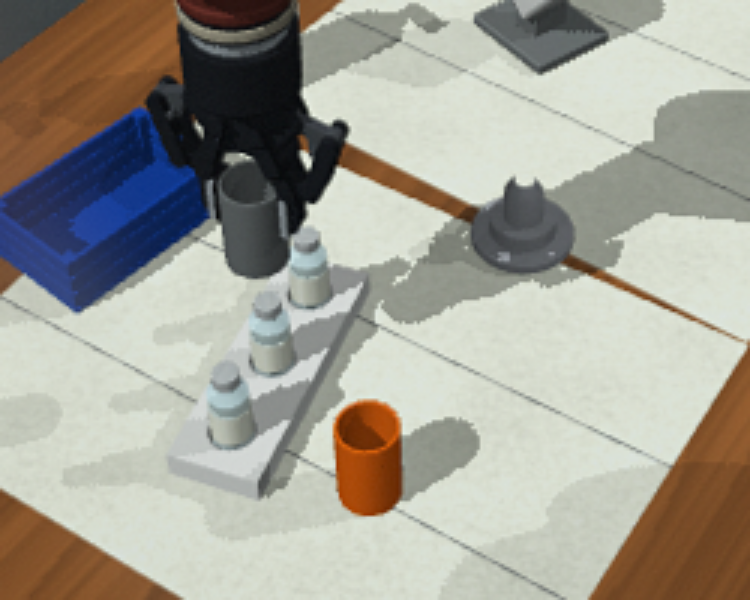

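The sleeve is lifted clear (crop px 255,225) and its vial is still in the middle pocket (270,335). Now I move over the post.

>>> step_arm(
  steps=[
    [-25, -16, 1, 0],
    [-25, -16, 1, 0],
    [-25, -16, 1, 0],
    [-25, -16, 1, 0],
    [-25, -16, 1, 0],
    [-25, -16, 1, 0],
    [-25, -16, 1, 0],
    [-20, -12, 1, 0],
  ],
)

```text
time: 6.9
tool_pos: [0.4771, 0.0138, 0.1431]
tool_rot: [0.005, 0.615, 0.789, 0.002]
contact_force: [0.2, -0.8, -1.4]
gripper_width: 0.52
```

>>> step_arm(
  steps=[
    [0, 0, 0, 0],
    [0, 0, 0, 0],
  ],
)

```text
time: 7.1
tool_pos: [0.4752, 0.012, 0.141]
tool_rot: [0.003, 0.616, 0.787, 0.001]
contact_force: [-0.2, 0.6, -0.5]
gripper_width: 0.525
```

```bash
python3 plan.py .48 .0098 .115 14 2; cat > sl.py <<'E'
from h import *
np.set_printoptions(precision=4,suppress=True)
z=state()["tool_pos"];out=[]
for c in("top","side"):
    im,d=grab_frame(c);P=cloud(c,im,d);u,v=pix(c,[z[0],z[1],z[2]-.01]).astype(int)
    q=P[v-35:v+35,u-35:u+35].reshape(-1,3);col=im[v-35:v+35,u-35:u+35].reshape(-1,3)
    m=(np.hypot(*(q[:,:2]-z[:2]).T)<.035)&(q[:,2]<z[2]-.004)&(q[:,2]>max(z[2]-.030,.03))
    S=q[m];
    if len(S)<15: print(c,len(S));continue
    from scipy.optimize import least_squares
    r=least_squares(lambda a:np.hypot(S[:,0]-a[0],S[:,1]-a[1])-.023,z[:2],loss="soft_l1",f_scale=.002)
    print(c,len(S),r.x,"zmin",S[:,2].min(),"rms",np.median(abs(r.fun)))
E
python3 sl.py
```

```text
t 7.1 p [0.4752 0.012  0.141 ] az 13.88 tool z [ 0.006 -0.002 -1.   ] w 0.525 F [-0.2  0.6 -0.5] j [-0.13 -0.25  2.05 -0.    1.34 -0.37]
[[-2, 2, 13, -0.1], [-2, 2, 13, -0.1]]
top 0
side 163 [0.4758 0.0121] zmin 0.11099387640770852 rms 0.000881935898174889
```

>>> step_arm(
  steps=[
    [-2, 2, 9, 0],
    [-1, 2, 9, 0],
    [0, 0, 8, 0],
    [0, 0, 0, 0],
  ],
)

```text
time: 7.6
tool_pos: [0.481, 0.0127, 0.1122]
tool_rot: [0.002, 0.614, 0.789, 0.001]
contact_force: [-0.3, -0.1, -0.3]
gripper_width: 0.525
```

```bash
python3 plan.py .48 .0098 .06 14 6;python3 sl.py
```

```text
t 7.6 p [0.481  0.0127 0.1122] az 14.2 tool z [ 0.005 -0.002 -1.   ] w 0.525 F [-0.3 -0.1 -0.3] j [-0.13 -0.2   2.06 -0.    1.28 -0.38]
[[0, 0, 9, 0.0], [0, 0, 9, 0.0], [0, 0, 9, 0.0], [0, 0, 9, 0.0], [0, 0, 9, 0.0], [0, 0, 9, 0.0]]
top 0
side 154 [0.4821 0.0123] zmin 0.0827167096528254 rms 0.0007936659578770214
```

>>> step_arm(
  steps=[
    [-3, -1, 4, 0],
    [0, 0, 9, 0],
    [0, 0, 9, 0],
    [0, 0, 9, 0],
    [0, 0, 9, 0],
    [0, 0, 0, 0],
  ],
)

```text
time: 8.3
tool_pos: [0.4819, 0.0089, 0.0705]
tool_rot: [0.004, 0.614, 0.789, 0.002]
contact_force: [0.4, -0.2, -0.5]
gripper_width: 0.528
```

```bash
python3 plan.py .48 .0098 .057 14 2;python3 sl.py
```

```text
t 8.3 p [0.4819 0.0089 0.0705] az 14.17 tool z [ 0.008 -0.002 -1.   ] w 0.528 F [ 0.4 -0.2 -0.5] j [-0.14 -0.14  2.08 -0.    1.19 -0.38]
[[1, -1, 7, 0.1], [1, -1, 7, 0.1]]
top 0
side 137 [0.483  0.0092] zmin 0.04142789065082442 rms 0.0008984516549986055
```

No contact so far, and about 13 mm remains.

>>> step_arm(
  steps=[
    [0, -2, 4, 0],
    [0, 0, 4, 0],
    [0, 0, 3, 0],
    [0, 0, 2, 0],
    [0, 0, 1, 0],
    [0, 0, 0, 0],
  ],
)

```text
time: 9.0
tool_pos: [0.4822, 0.0081, 0.0582]
tool_rot: [0.006, 0.614, 0.789, 0.003]
contact_force: [0.1, -0.1, -0.0]
gripper_width: 0.528
```

>>> step_arm(
  steps=[
    [0, 0, 1, 0],
    [0, 0, 1, 0],
    [0, 0, 1, 0],
    [0, 0, 0, 0],
  ],
)

```text
time: 9.4
tool_pos: [0.4826, 0.0081, 0.0554]
tool_rot: [0.006, 0.614, 0.789, 0.003]
contact_force: [0.4, -0.3, -0.5]
gripper_width: 0.525
```

```bash
python3 plan.py .48 .0098 .057 14 1;python3 sl.py
```

```text
t 9.4 p [0.4826 0.0081 0.0554] az 14.18 tool z [ 0.014 -0.003 -1.   ] w 0.525 F [ 0.4 -0.3 -0.5] j [-0.14 -0.12  2.09 -0.    1.15 -0.38]
[[2, -2, -2, 0.2]]
top 0
side 121 [0.4836 0.008 ] zmin 0.030094907837917906 rms 0.0008592420804007829
```

>>> step_arm(
  steps=[
    [0, -2, 1, 0],
    [0, 0, 1, 0],
    [0, 0, 1, 0],
    [0, 0, 0, 0],
  ],
)

```text
time: 9.9
tool_pos: [0.482, 0.0076, 0.0555]
tool_rot: [0.007, 0.614, 0.789, 0.004]
contact_force: [-0.6, 0.3, -1.3]
gripper_width: 0.527
```

>>> step_arm(
  steps=[
    [0, 0, 0, 0],
    [0, 0, 0, 0],
    [0, 0, 0, 0],
    [0, 0, 0, 0],
    [0, 0, 0, 0],
    [0, 0, 0, 0],
  ],
  claw=100,
)

```text
time: 10.5
tool_pos: [0.4811, 0.0075, 0.0544]
tool_rot: [0.007, 0.614, 0.789, 0.003]
contact_force: [-0.3, -0.1, -0.2]
gripper_width: 0.999
```

>>> step_arm(
  steps=[
    [0, 0, -10, 0],
    [0, 0, -15, 0],
    [0, 0, -20, 0],
    [0, 0, -20, 0],
    [0, 0, -20, 0],
    [0, 0, -20, 0],
    [0, 0, -10, 0],
    [0, 0, 0, 0],
  ],
)

```text
time: 11.3
tool_pos: [0.4794, 0.0079, 0.1779]
tool_rot: [0.007, 0.614, 0.789, 0.004]
contact_force: [-0.2, -0.1, -0.1]
gripper_width: 1.001
```

```bash
python3 plan.py .557 .238 .17 14 8; python3 - <<'E'
from h import *
from scipy.optimize import least_squares
np.set_printoptions(precision=4,suppress=True)
im,d=grab_frame("side");cv2.imwrite("pics/s3.png",cv2.resize(im[180:380,150:400,::-1],None,fx=3,fy=3));P=cloud("side",im,d)
q=P[200:290,290:360].reshape(-1,3)
m=(np.hypot(q[:,0]-.481,q[:,1]-.01)<.03)&(q[:,2]<.11);S=q[m];print("z top",np.percentile(S[:,2],[90,98,100]))
S=S[(S[:,2]>.035)&(S[:,2]<.088)]
for a,b in((.035,.06),(.06,.088)):
    T=S[(S[:,2]>a)&(S[:,2]<b)]
    r=least_squares(lambda a:np.hypot(T[:,0]-a[0],T[:,1]-a[1])-.023,[.48,.01],loss="soft_l1",f_scale=.002);print(len(T),r.x)
E
```

```text
t 11.3 p [0.4794 0.0079 0.1779] az 14.19 tool z [ 0.016 -0.003 -1.   ] w 1.001 F [-0.2 -0.1 -0.1] j [-0.14 -0.28  2.01 -0.    1.4  -0.39]
[[26, 16, 1, 0.0], [26, 16, 1, 0.0], [26, 16, 1, 0.0], [26, 16, 1, 0.0], [26, 16, 1, 0.0], [26, 16, 1, 0.0], [26, 16, 1, 0.0], [26, 16, 1, 0.0]]
z top [0.0922 0.0971 0.0995]
147 [0.4826 0.0076]
281 [0.4819 0.0092]
```

View pics/s3.png

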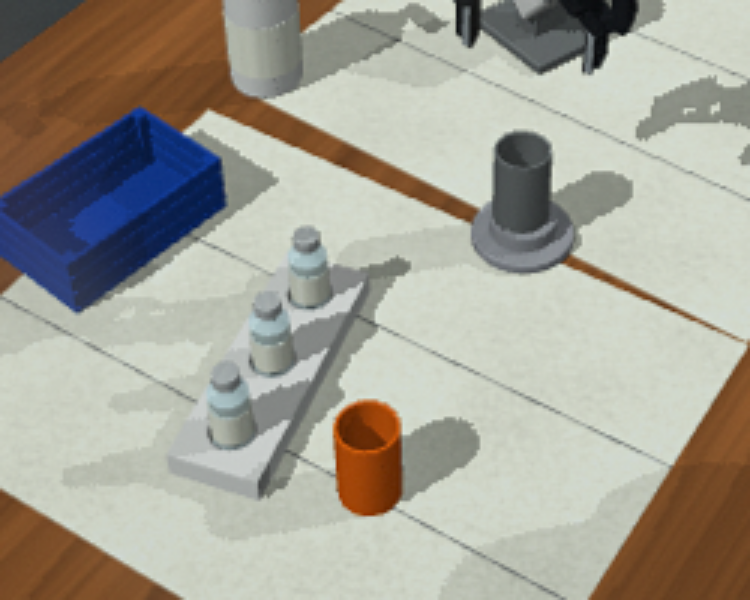

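The sleeve is seated on the shoulder (crop px 522,185), with its top at about 0.096 and centre about 2–3 mm off the axis. All three vials are in place. Next, the vial.

>>> step_arm(
  steps=[
    [26, 16, 1, 0],
    [26, 16, 1, 0],
    [26, 16, 1, 0],
    [26, 16, 1, 0],
    [26, 16, 1, 0],
    [26, 16, 1, 0],
    [26, 16, 1, 0],
    [20, 12, 1, 0],
  ],
)

```text
time: 12.15
tool_pos: [0.5469, 0.2389, 0.1564]
tool_rot: [0.002, 0.617, 0.787, -0.003]
contact_force: [0.8, -0.3, -0.4]
gripper_width: 1.002
```

>>> step_arm(
  steps=[
    [0, 0, 10, 0],
    [0, 0, 0, 0],
  ],
)

```text
time: 12.35
tool_pos: [0.5453, 0.2406, 0.1422]
tool_rot: [-0.0, 0.615, 0.788, -0.006]
contact_force: [-0.1, -0.0, -0.7]
gripper_width: 0.997
```

```bash
python3 plan.py .5565 .237 .11 14 4
```

```text
t 12.35 p [0.5453 0.2406 0.1422] az 14.04 tool z [-0.007 -0.009 -1.   ] w 0.997 F [-0.1 -0.  -0.7] j [ 0.29  0.06  1.76 -0.01  1.33  0.05]
[[-2, 3, 8, 0.0], [-2, 3, 8, 0.0], [-2, 3, 8, 0.0], [-2, 3, 8, 0.0]]
```

>>> step_arm(
  steps=[
    [-2, 3, 8, 0],
    [-2, 3, 8, 0],
    [-1, 3, 8, 0],
    [-1, 3, 8, 0],
    [0, 0, 0, 0],
  ],
)

```text
time: 12.85
tool_pos: [0.5576, 0.2331, 0.105]
tool_rot: [-0.001, 0.617, 0.787, -0.008]
contact_force: [0.2, 0.0, -0.1]
gripper_width: 0.999
```

```bash
python3 plan.py .5565 .237 .032 14 7
```

```text
t 12.85 p [0.5576 0.2331 0.105 ] az 13.8 tool z [-0.011 -0.011 -1.   ] w 0.999 F [ 0.2  0.  -0.1] j [ 0.28  0.12  1.76 -0.01  1.28  0.04]
[[1, 0, 10, -0.0], [1, 0, 10, -0.0], [1, 0, 10, -0.0], [1, 0, 10, -0.0], [1, 0, 10, -0.0], [1, 0, 10, -0.0], [1, 0, 10, -0.0]]
```

>>> step_arm(
  steps=[
    [1, 0, 10, 0],
    [1, 0, 10, 0],
    [1, 0, 10, 0],
    [1, 0, 10, 0],
    [1, 0, 10, 0],
    [0, 0, 10, 0],
    [0, 0, 10, 0],
    [0, 0, 0, 0],
  ],
)

```text
time: 13.65
tool_pos: [0.5549, 0.2375, 0.0283]
tool_rot: [-0.001, 0.617, 0.787, -0.008]
contact_force: [-0.9, 0.3, -0.6]
gripper_width: 0.999
```

```bash
python3 plan.py .5565 .237 .032 14 1
```

```text
t 13.65 p [0.5549 0.2375 0.0283] az 13.81 tool z [-0.012 -0.011 -1.   ] w 0.999 F [-0.9  0.3 -0.6] j [ 0.28  0.22  1.79 -0.01  1.14  0.05]
[[-1, 1, -4, -0.2]]
```

>>> step_arm(
  steps=[
    [0, 1, -5, 0],
    [0, 0, 0, 0],
    [0, 0, 0, 0],
    [0, 0, 0, 0],
    [0, 0, 0, 0],
    [0, 0, 0, 0],
    [0, 0, 0, 0],
    [0, 0, 0, 0],
  ],
  claw=0,
)

```text
time: 14.45
tool_pos: [0.5573, 0.2382, 0.0356]
tool_rot: [-0.0, 0.617, 0.787, -0.007]
contact_force: [1.0, -0.1, -0.5]
gripper_width: 0.335
```

>>> step_arm(
  steps=[
    [0, 0, -10, 0],
    [0, 0, -15, 0],
    [0, 0, -15, 0],
    [0, 0, -15, 0],
    [0, 0, -15, 0],
    [0, 0, -15, 0],
    [0, 0, -10, 0],
    [0, 0, 0, 0],
  ],
)

```text
time: 15.25
tool_pos: [0.5597, 0.2397, 0.1425]
tool_rot: [0.001, 0.617, 0.787, -0.004]
contact_force: [0.4, 0.4, -1.6]
gripper_width: 0.335
```

```bash
python3 plan.py .615 .252 .13 -76 12; python3 - <<'E'
from h import *
im,d=grab_frame("side");cv2.imwrite("pics/s4.png",cv2.resize(im[180:380,150:400,::-1],None,fx=3,fy=3))
E
```

```text
t 15.25 p [0.5597 0.2397 0.1425] az 13.81 tool z [-0.004 -0.008 -1.   ] w 0.335 F [ 0.4  0.4 -1.6] j [ 0.29  0.09  1.73 -0.01  1.33  0.05]
[[0, 5, 1, 7.5], [1, 5, 1, 7.5], [1, 5, 1, 7.5], [2, 4, 1, 7.5], [2, 4, 1, 7.5], [3, 4, 1, 7.5], [3, 3, 1, 7.5], [4, 3, 1, 7.5], [4, 2, 1, 7.5], [4, 2, 1, 7.5], [5, 1, 1, 7.5], [5, 1, 1, 7.5]]
```

View pics/s4.png

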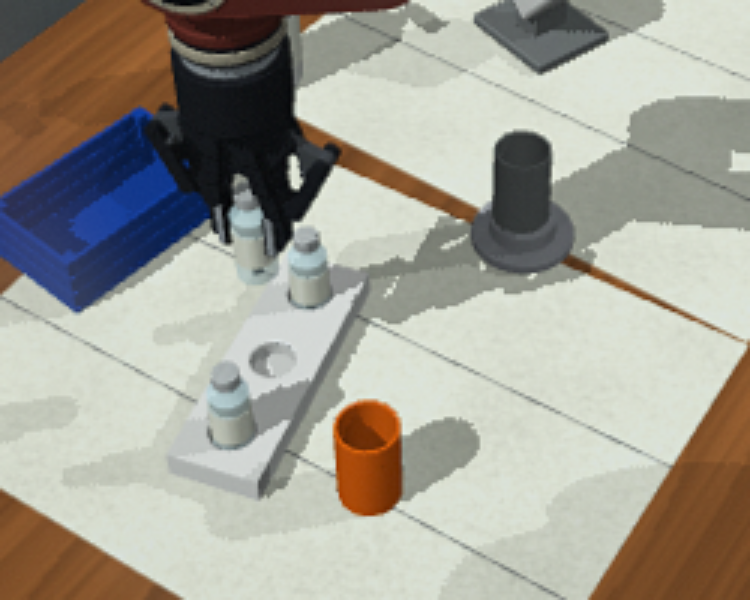

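The vial is held (crop px 255,240), its pocket is empty and the neighbours are untouched. Now I turn the jaws along the rack and go beyond its far edge.

>>> step_arm(
  steps=[
    [0, 5, 0, 7.5],
    [1, 5, 0, 7.5],
    [1, 5, 0, 7.5],
    [2, 4, 0, 7.5],
    [2, 4, 0, 7.5],
    [3, 4, 0, 7.5],
    [3, 3, 0, 7.5],
    [4, 3, 0, 7.5],
  ],
)

```text
time: 16.1
tool_pos: [0.5922, 0.2467, 0.1312]
tool_rot: [0.003, 0.935, 0.353, -0.012]
contact_force: [-0.4, -0.2, -1.0]
gripper_width: 0.334
```

>>> step_arm(
  steps=[
    [4, 2, 0, 7.5],
    [4, 2, 0, 7.5],
    [5, 1, 0, 7.5],
    [5, 1, 0, 7.5],
    [0, 0, 0, 0],
  ],
)

```text
time: 16.6
tool_pos: [0.6082, 0.2492, 0.1229]
tool_rot: [0.007, 0.996, 0.088, -0.017]
contact_force: [-0.6, -0.3, -0.6]
gripper_width: 0.334
```

```bash
python3 plan.py .613 .252 .08 -76 4
```

```text
t 16.6 p [0.6082 0.2492 0.1229] az -79.91 tool z [-0.033 -0.017 -0.999] w 0.334 F [-0.6 -0.3 -0.6] j [ 0.28  0.23  1.6  -0.01  1.34  1.68]
[[2, -1, 11, -1.0], [2, -1, 11, -1.0], [2, -1, 11, -1.0], [2, -1, 11, -1.0]]
```

>>> step_arm(
  steps=[
    [4, -1, 11, -1],
    [3, -1, 11, -1],
    [3, -1, 11, -1],
    [2, -1, 11, -1],
    [0, 0, 0, 0],
  ],
)

```text
time: 17.1
tool_pos: [0.6156, 0.2545, 0.0708]
tool_rot: [0.007, 0.991, 0.129, -0.021]
contact_force: [-1.1, 0.4, -0.9]
gripper_width: 0.337
```

```bash
python3 plan.py .613 .252 .04 -76 4
```

```text
t 17.1 p [0.6156 0.2545 0.0708] az -75.13 tool z [-0.039 -0.019 -0.999] w 0.337 F [-1.1  0.4 -0.9] j [ 0.28  0.31  1.6  -0.01  1.27  1.6 ]
[[0, 0, 8, 0.2], [0, 0, 8, 0.2], [0, 0, 8, 0.2], [0, 0, 8, 0.2]]
```

>>> step_arm(
  steps=[
    [0, 0, 8, 0],
    [0, 0, 8, 0],
    [0, 0, 7, 0],
    [0, 0, 7, 0],
    [0, 0, 0, 0],
  ],
)

```text
time: 17.6
tool_pos: [0.6141, 0.254, 0.038]
tool_rot: [0.007, 0.991, 0.13, -0.021]
contact_force: [-0.3, -0.8, -1.6]
gripper_width: 0.333
```

>>> step_arm(
  steps=[
    [-4, 0, 0, 0],
    [-4, 0, 0, 0],
    [-4, 0, 0, 0],
    [0, 0, 0, 0],
  ],
)

```text
time: 18.0
tool_pos: [0.604, 0.2512, 0.04]
tool_rot: [0.006, 0.991, 0.13, -0.017]
contact_force: [2.0, 0.8, -1.8]
gripper_width: 0.335
```

>>> step_arm(
  steps=[
    [-4, 0, 0, 0],
    [-4, 0, 0, 0],
    [-4, 0, 0, 0],
    [0, 0, 0, 0],
  ],
)

```text
time: 18.4
tool_pos: [0.6034, 0.2508, 0.0436]
tool_rot: [0.004, 0.992, 0.129, -0.0]
contact_force: [-0.6, 1.5, -0.7]
gripper_width: 0.336
```

```bash
python3 plan.py .577 .243 .04 -76 4; python3 - <<'E'
from h import *
im,d=grab_frame("side");cv2.imwrite("pics/s5.png",cv2.resize(im[180:330,170:320,::-1],None,fx=4,fy=4))
E
```

```text
t 18.4 p [0.6034 0.2508 0.0436] az -75.15 tool z [ 0.    -0.007 -1.   ] w 0.336 F [-0.6  1.5 -0.7] j [ 0.28  0.29  1.67 -0.01  1.18  1.6 ]
[[-7, 0, 1, 0.2], [-7, 0, 1, 0.2], [-7, 0, 1, 0.2], [-7, 0, 1, 0.2]]
```

View pics/s5.png

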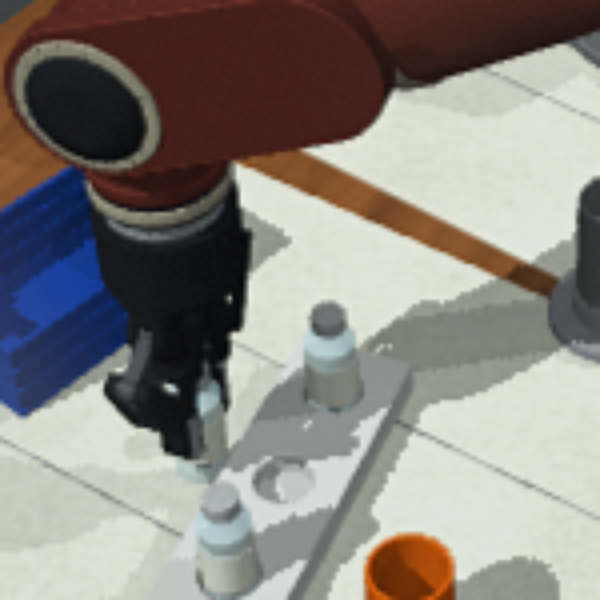

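The vial (crop px 205,430) is against the rack's far edge. The arm yields with 4 mm rows: the tool tilted about 2° and didn't advance. I'll use larger pushes.

>>> step_arm(
  steps=[
    [-15, 0, 0, 0],
    [-15, 0, 0, 0],
  ],
)

```text
time: 18.65
tool_pos: [0.5828, 0.2455, 0.048]
tool_rot: [0.001, 0.992, 0.129, 0.011]
contact_force: [14.0, 3.3, -4.1]
gripper_width: 0.333
```

```bash
python3 plan.py .577 .243 .04 -76 4
```

```text
t 18.65 p [0.5828 0.2455 0.048 ] az -75.2 tool z [ 0.022  0.    -1.   ] w 0.333 F [14.   3.3 -4.1] j [ 0.28  0.23  1.74 -0.01  1.15  1.6 ]
[[-2, 0, 2, 0.2], [-2, 0, 2, 0.2], [-2, 0, 2, 0.2], [-2, 0, 2, 0.2]]
```

```bash
python3 - <<'E'
from h import *
im,d=grab_frame("side");cv2.imwrite("pics/s6.png",cv2.resize(im[220:320,190:290,::-1],None,fx=6,fy=6))
E
```

```text
(no output)
```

View pics/s6.png

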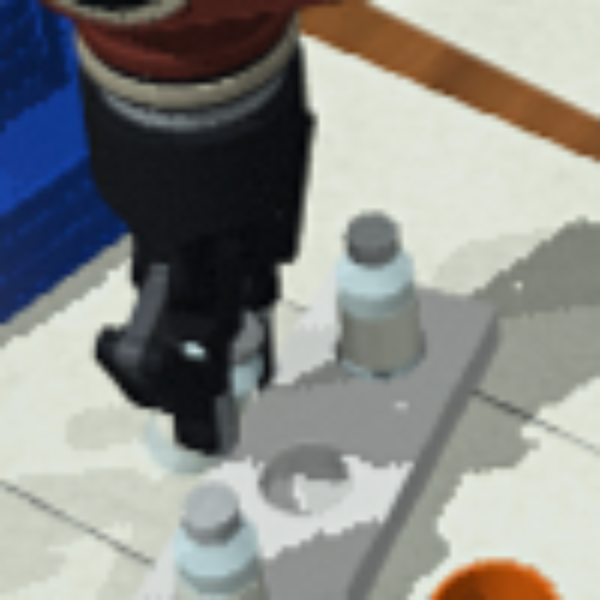

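The vial has pivoted: cap at crop px (248,335) towards the robot, base at (180,445) behind. I'll estimate the angle by projecting a model.

```bash
python3 - <<'E'
from h import *
G=np.array(state()["tool_pos"])+[-.0005,0,.022]
for th in (15,20,25,30,35,40,45):
    t=np.radians(th);a=np.array([-np.sin(t)*np.cos(.245),-np.sin(t)*np.sin(.245),np.cos(t)])
    print(th,[((pix("side",G+a*k)-[190,220])*6).round(0).tolist() for k in(-.049,.028)],"slope",)
E
```

```text
15 [[207.0, 450.0], [239.0, 326.0]] slope
20 [[197.0, 445.0], [245.0, 329.0]] slope
25 [[187.0, 440.0], [251.0, 332.0]] slope
30 [[177.0, 434.0], [257.0, 336.0]] slope
35 [[168.0, 427.0], [263.0, 340.0]] slope
40 [[159.0, 420.0], [268.0, 344.0]] slope
45 [[151.0, 412.0], [273.0, 349.0]] slope
```

>>> step_arm(
  steps=[
    [-3, 0, 12, 0],
    [-10, 0, 6, 0],
    [-12, 0, 5, 0],
  ],
)

```text
time: 19.0
tool_pos: [0.5748, 0.2434, 0.0389]
tool_rot: [-0.002, 0.991, 0.129, 0.032]
contact_force: [8.8, 2.8, 1.2]
gripper_width: 0.332
```

```bash
python3 plan.py .577 .243 .04 -76 4; python3 - <<'E'
from h import *
im,d=grab_frame("side");cv2.imwrite("pics/s7.png",cv2.resize(im[220:320,190:290,::-1],None,fx=6,fy=6))
G=np.array(state()["tool_pos"])+[-.0005,0,.022]
for th in (25,30,35,40,45,50):
    t=np.radians(th);a=np.array([-np.sin(t)*np.cos(.245),-np.sin(t)*np.sin(.245),np.cos(t)])
    print(th,[((pix("side",G+a*k)-[190,220])*6).round(0).tolist() for k in(-.049,.028)],"slope",)
E
```

```text
t 19.0 p [0.5748 0.2434 0.0389] az -75.22 tool z [ 0.064  0.012 -0.998] w 0.332 F [8.8 2.8 1.2] j [ 0.28  0.2   1.79 -0.01  1.08  1.6 ]
[[1, 0, 0, 0.2], [1, 0, 0, 0.2], [1, 0, 0, 0.2], [1, 0, 0, 0.2]]
25 [[210.0, 463.0], [275.0, 357.0]] slope
30 [[201.0, 457.0], [281.0, 361.0]] slope
35 [[191.0, 450.0], [287.0, 365.0]] slope
40 [[182.0, 443.0], [292.0, 369.0]] slope
45 [[174.0, 436.0], [297.0, 373.0]] slope
50 [[166.0, 428.0], [301.0, 378.0]] slope
```

View pics/s7.png

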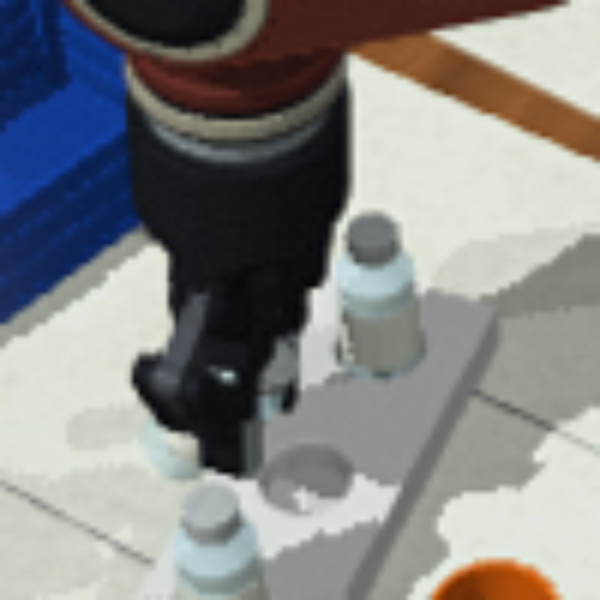

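The tilt is now about 39°: base (175,445) and cap (288,362) match the 38–40° model. I back off, lift and carry it to the reader.

>>> step_arm(
  steps=[
    [6, 0, -6, 0],
    [2, 0, -15, 0],
    [0, 0, -20, 0],
    [0, 0, -25, 0],
    [0, 0, -25, 0],
    [0, 0, -25, 0],
    [0, 0, -20, 0],
    [0, 0, 0, 0],
  ],
)

```text
time: 19.85
tool_pos: [0.5684, 0.2428, 0.1846]
tool_rot: [-0.001, 0.991, 0.129, 0.024]
contact_force: [1.0, 1.3, 0.2]
gripper_width: 0.335
```

```bash
python3 plan.py .495 -.18 .2 -109.7 16
```

```text
t 19.85 p [0.5684 0.2428 0.1846] az -75.17 tool z [ 0.047  0.007 -0.999] w 0.335 F [1.  1.3 0.2] j [ 0.29  0.04  1.71 -0.01  1.35  1.6 ]
[[-11, 24, -1, 2.2], [-10, 25, -1, 2.2], [-9, 25, -1, 2.2], [-8, 25, -1, 2.2], [-7, 26, -1, 2.2], [-6, 26, -1, 2.2], [-5, 26, -1, 2.2], [-4, 26, -1, 2.2], [-3, 27, -1, 2.2], [-2, 27, -1, 2.2], [-1, 27, -1, 2.2], [0, 27, -1, 2.2], [1, 27, -1, 2.2], [2, 27, -1, 2.2], [3, 27, -1, 2.2], [4, 27, -1, 2.2]]
```

>>> step_arm(
  steps=[
    [-11, 24, -2, 2.2],
    [-10, 25, -2, 2.2],
    [-9, 25, -2, 2.2],
    [-8, 25, -2, 2.2],
    [-7, 26, -2, 2.2],
    [-6, 26, -2, 2.2],
    [-5, 26, -2, 2.2],
    [-4, 26, -2, 2.2],
  ],
)

```text
time: 20.65
tool_pos: [0.5238, 0.0286, 0.1904]
tool_rot: [-0.004, 1.0, -0.027, 0.013]
contact_force: [0.6, 0.0, -0.2]
gripper_width: 0.329
```

```bash
python3 plan.py .495 -.18 .2 -109.7 8
```

```text
t 20.65 p [0.5238 0.0286 0.1904] az -93.07 tool z [ 0.026  0.007 -1.   ] w 0.329 F [ 0.6  0.  -0.2] j [-0.09 -0.18  1.9   0.01  1.39  1.53]
[[-2, 26, -1, 2.1], [-1, 26, -1, 2.1], [0, 26, -1, 2.1], [1, 26, -1, 2.1], [2, 26, -1, 2.1], [3, 26, -1, 2.1], [4, 26, -1, 2.1], [4, 26, -1, 2.1]]
```

>>> step_arm(
  steps=[
    [-2, 26, -1, 2.1],
    [-1, 26, -1, 2.1],
    [0, 26, -1, 2.1],
    [1, 26, -1, 2.1],
    [2, 26, -1, 2.1],
    [3, 26, -1, 2.1],
    [4, 26, -1, 2.1],
    [4, 18, -1, 2.1],
  ],
)

```text
time: 21.45
tool_pos: [0.4875, -0.1768, 0.1862]
tool_rot: [-0.008, 0.984, -0.179, -0.0]
contact_force: [-0.5, 0.4, -0.4]
gripper_width: 0.333
```

>>> step_arm(
  steps=[
    [0, 0, 0, 0],
    [0, 0, 0, 0],
  ],
)

```text
time: 21.65
tool_pos: [0.4856, -0.1778, 0.1841]
tool_rot: [-0.009, 0.983, -0.181, -0.003]
contact_force: [0.1, 0.8, -1.5]
gripper_width: 0.334
```

```bash
python3 plan.py .504 -.1945 .1785 -109.7 4; cat > vi.py <<'E'
from h import *
import sys
np.set_printoptions(precision=4,suppress=True)
s=state();p=np.array(s["tool_pos"])
for c in("side","top"):
    im,d=grab_frame(c);P=cloud(c,im,d);np.savez(f"v_{c}.npz",im=im,d=d)
    u,v=pix(c,p+[0,0,.01]).astype(int);k=38
    cv2.imwrite(f"pics/{sys.argv[1]}_{c}.png",cv2.resize(im[v-k:v+k,u-k:u+k,::-1],None,fx=7.5,fy=7.5,interpolation=cv2.INTER_CUBIC));print(c,"crop origin",u-k,v-k,"scale 7.5",[(np.round(b["box"]).tolist(),round(b["p"],2)) for b in boxes_of(c,"vial")])
a=cv2.imread(f"pics/{sys.argv[1]}_side.png");b=cv2.imread(f"pics/{sys.argv[1]}_top.png");h=min(len(a),len(b));cv2.imwrite(f"pics/{sys.argv[1]}.png",cv2.resize(np.hstack([a[:h],b[:h]]),(800,400)))
E
python3 vi.py v1
```

```text
t 21.65 p [ 0.4856 -0.1778  0.1841] az -110.84 tool z [-0.002  0.018 -1.   ] w 0.334 F [ 0.1  0.8 -1.5] j [-0.5  -0.17  1.91  0.01  1.42  1.43]
[[6, 2, 1, -0.3], [6, 2, 1, -0.3], [6, 2, 1, -0.3], [6, 2, 1, -0.3]]
side crop origin 325 118 scale 7.5 [([216.0, 301.0, 17.0, 29.0], 0.84), ([313.0, 219.0, 23.0, 39.0], 0.73), ([350.0, 140.0, 21.0, 25.0], 0.69), ([247.0, 255.0, 10.0, 28.0], 0.64)]
top crop origin 339 227 scale 7.5 [([122.0, 236.0, 23.0, 18.0], 0.79), ([190.0, 221.0, 17.0, 18.0], 0.48)]
```

View pics/v1.png

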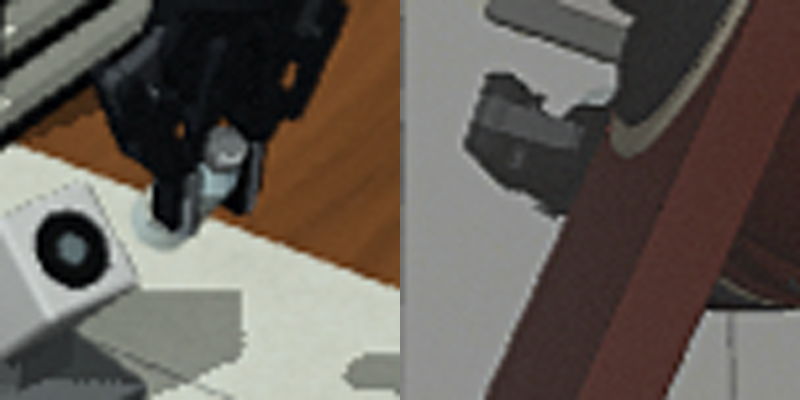

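In the side view (left) the vial hangs tilted with its cap at (225,147) and base at about (162,225), facing the window; the top view is mostly blocked by the arm. I'll fit the vial model to the side depth.

```bash
cat > fit.py <<'E'
from h import *
from scipy.optimize import least_squares
from scipy.spatial.transform import Rotation as R
np.set_printoptions(precision=4,suppress=True)
s=state();p=np.array(s["tool_pos"]);q=s["tool_rot"];M=R.from_quat([*q[1:],q[0]]).as_matrix()
c="side";f=np.load("v_side.npz");im=f["im"].astype(int);P=cloud(c,f["im"],f["d"])
u,v=pix(c,p+[0,0,.01]).astype(int)
sl=np.s_[v-38:v+38,u-38:u+38]
Q=P[sl].reshape(-1,3);col=im[sl].reshape(-1,3)
G=p+np.array([0,0,.022])
L=(Q-G)@M
m=(np.linalg.norm(Q-G,axis=1)<.062)&(col.max(1)>95)&(abs(L[:,1])<.0165)&(col[:,0]-col[:,2]<30)
S=Q[m]
def sd(X,r,a,b): 
    h=np.maximum(X[:,2]-b,a-X[:,2]);w=np.hypot(X[:,0],X[:,1])-r
    return np.minimum(np.maximum(h,w),0)+np.hypot(np.maximum(h,0),np.maximum(w,0))
xh=-M[:,0].copy();xh[2]=0;xh/=np.linalg.norm(xh);yh=np.cross([0,0,1],xh)
def pose(a):
    z=np.cos(a[3])*np.array([0,0,1])+np.sin(a[3])*xh
    return np.array(a[:3]),np.stack([np.cross(yh,z),yh,z],1)
def res(a):
    b,B=pose(a);X=(S-b)@B
    return np.minimum(np.minimum(abs(sd(X,.015,0,.054)),abs(sd(X,.010,.054,.077))),.02)
best=min((least_squares(lambda a:np.r_[res(a),.1*((pose(a)[0]+.049*pose(a)[1][:,2]-G)@yh)],[*(G-.049*(np.cos(t)*np.array([0,0,1])+np.sin(t)*xh)),t],loss="soft_l1",f_scale=.002) for t in np.radians([25,35,45])),key=lambda r:r.cost)
b,B=pose(best.x)
W=np.array([.580,-.2215,.1055]);e,az=np.radians(50),np.radians(160.2)
zr=np.array([np.cos(e)*np.cos(az),np.cos(e)*np.sin(az),np.sin(e)]);yr=np.array([-np.sin(az),np.cos(az),0]);xr=np.cross(yr,zr)
D=np.stack([xr,yr,zr],1)
print("n",len(S),"median res",np.median(res(best.x)),"tilt",np.degrees(best.x[3]),"base",b,"grip along axis",(G-b)@B[:,2],"off",(G-b)@B[:,0],(G-b)@yh)
print("in reader frame",(b-W)@D,"angle",np.arccos(B[:,2]@zr))
e=D@[0,0,.08]+W-b;print("TCP target",p+e)
E
python3 fit.py
```

```text
n 115 median res 0.0010383077162322528 tilt 32.38624378475908 base [ 0.5144 -0.1888  0.1667] grip along axis 0.050224104722597085 off 0.00413083250959528 -0.0008005020723475652
in reader frame [ 0.0164 -0.0085  0.0936] angle 0.13323191866361633
TCP target [ 0.5035 -0.1926  0.185 ]
```

>>> step_arm(
  steps=[
    [5, 2, 0, -0.3],
    [5, 2, 0, -0.3],
    [5, 2, 0, -0.3],
    [4, 2, 0, -0.2],
    [0, 0, 0, 0],
    [0, 0, 0, 0],
  ],
)

```text
time: 22.45
tool_pos: [0.5037, -0.191, 0.1849]
tool_rot: [-0.008, 0.986, -0.168, -0.001]
contact_force: [-0.3, -0.6, -1.7]
gripper_width: 0.328
```

```bash
python3 plan.py .5035 -.1926 .185 -109.8 2; python3 vi.py v2; python3 fit.py
```

```text
t 22.45 p [ 0.5037 -0.191   0.1849] az -109.34 tool z [-0.     0.017 -1.   ] w 0.328 F [-0.3 -0.6 -1.7] j [-0.51 -0.12  1.86  0.01  1.41  1.4 ]
[[0, 1, 0, 0.2], [0, 1, 0, 0.2]]
side crop origin 322 113 scale 7.5 [([246.0, 256.0, 15.0, 27.0], 0.72), ([216.0, 297.0, 19.0, 34.0], 0.7), ([345.0, 134.0, 19.0, 26.0], 0.54), ([307.0, 153.0, 43.0, 53.0], 0.44)]
top crop origin 346 217 scale 7.5 [([123.0, 236.0, 26.0, 21.0], 0.54), ([189.0, 220.0, 17.0, 18.0], 0.47)]
n 108 median res 0.0008825917915501356 tilt 33.6068685967023 base [ 0.5339 -0.2015  0.1663] grip along axis 0.05165974257163836 off 0.004441336557926688 4.845314553868912e-07
in reader frame [-0.0007 -0.0032  0.0788] angle 0.11168584559384961
TCP target [ 0.5011 -0.1934  0.1854]
```

View pics/v2_side.png

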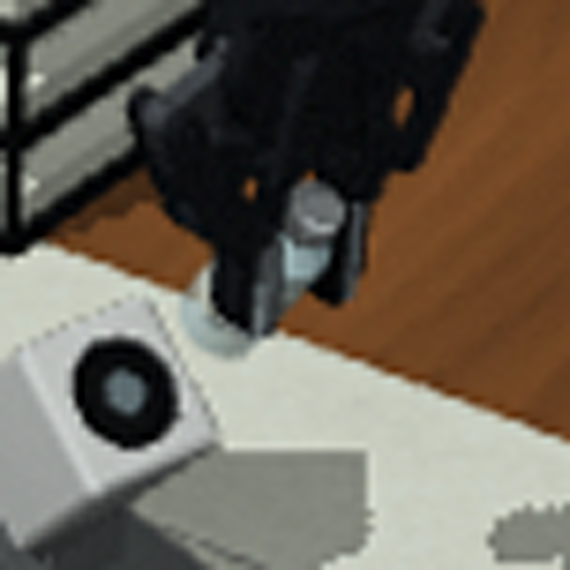

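```bash
cat >> fit.py <<'E'
for t in(25,33.6,40,45):
    z=pose([0,0,0,np.radians(t)])[1][:,2];A=b+.051*B[:,2]
    print(t,[((pix(c,A+z*k)-[u-38,v-38])*7.5).round(0).tolist() for k in(-.051,.026)])
q=P[200:290,290:360].reshape(-1,3);m=(np.hypot(q[:,0]-.481,q[:,1]-.01)<.03);print("sleeve top z",np.percentile(q[m][:,2],98),"centre",np.nanmean(q[m&(q[:,2]>.091)],0))
E
python3 fit.py; python3 plan.py .5035 -.1926 .185 -109.8 1
```

```text
n 108 median res 0.0008825917915501356 tilt 33.6068685967023 base [ 0.5339 -0.2015  0.1663] grip along axis 0.05165974257163836 off 0.004441336557926688 4.845314553868912e-07
in reader frame [-0.0007 -0.0032  0.0788] angle 0.11168584559384961
TCP target [ 0.5011 -0.1934  0.1854]
25 [[228.0, 333.0], [309.0, 199.0]]
33.6 [[215.0, 315.0], [315.0, 209.0]]
40 [[207.0, 301.0], [320.0, 216.0]]
45 [[201.0, 289.0], [323.0, 223.0]]
sleeve top z 0.09657977283221829 centre [0.4815 0.0102 0.0946]
t 22.65 p [ 0.5034 -0.1909  0.1849] az -109.34 tool z [-0.     0.017 -1.   ] w 0.334 F [ 0.1  0.2 -2.1] j [-0.51 -0.12  1.86  0.01  1.41  1.4 ]
[[1, 2, 0, 0.5]]
```

The picture agrees with the fit: the cap at about (320,212) and base at about (215,318) match a tilt of 34–37°, so the axis error is about 0.05–0.11 rad against the 0.22 limit. The base sits 79 mm out and within 4 mm of the line of sight, and the arm is still. I hand it in.

```bash
python3 -c "
from plant import *
print(job_done())"
```

```text
the job is handed in; nothing more can be done
None
```

The job is handed in, with the sleeve on the post and the vial held in front of the reader; `job_done()` gave no verdict.

I lifted the sleeve off the middle pocket and let it go on the post's shoulder. Then I took the vial out of the rack and carried it to the reader. The tool cannot be tilted by command, so I tilted the vial in the jaws by pushing its base against the rack's far edge.

**Last checks:**
- **Vial position:** the depth fit put the base 79 mm from the window, within about 1 mm and 3 mm of the line of sight in the two directions.
- **Vial angle:** the fit gave a tilt of 33.6° from vertical where 40° is ideal, so the axis is about 0.11 rad off against a limit of 0.22. The picture suggested 34–37°.
- **Earlier angle reading:** at the rack I judged the tilt by eye to be 38–40°. The tool had levelled out a few degrees by the time it reached the reader.
- **Sleeve:** its top is at about 0.095–0.097 m, as expected when seated, and its centre is about 2 mm off the post's axis.
- **Reader and other items:** I saw no sign of contact with the reader. The other two vials were still in their pockets in the last pictures that showed them. I did not re-measure the pump bottle or the basket, but the arm kept clear of both.

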